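# Find the bearing among three shut cases and slide its case forward

### The arm

A 7-joint arm with a two-finger parallel gripper is mounted at the origin on the work surface. World frame = base frame: x ahead of the robot, y to its left, z up, the work surface at z = 0. Lengths are in m, angles in rad, forces in N, time in s.
With the tool pointing down it reaches from about 0.425 to 0.925 m from the base axis. Payload 6.8 kg.
Tool frame: the origin (TCP) lies midway between the tips of the shut fingers; the grasp point (between the pads) lies r.grip_point_offset behind it (r.grip_point_offset is the distance from the TCP to the grasp point, in m); z points along the fingers, y is the direction in which the jaws open and shut (so a half turn about z gives the same grasp; the last joint's range is limited). The gripper opens to 85 mm and grips with 20 to 120 N. Pads are 22 mm wide; open, the fingers measure 114 mm over their backs; the gripper's body (76 mm by 85 mm) begins 54 mm behind the grasp point. The pads swing forward as they close: fully open they stand 13 mm farther back than shut.
Start: joints at [1.046, 0.477, 0.022, 1.555, -0.011, 1.109, -0.083], TCP at [0.273, -0.617, 0.208] pointing down, gripper open.
Joint ranges: [-2.96, 2.96], [-0.34, 2.1], [-1.41, 1.46], [0.24, 2.44], [-1.37, 4.51], [0.17, 1.92], [-2.96, 2.96]. Speed limits (rad/s): [2.39, 2.39, 3.14, 3.14, 3.14, 3.14, 3.14].

### API

Orientations are given as a rotation vector (axis times angle).
In Python, from bench import r gives the robot as it stands. The module is installed in compiled form; this text tells all that it offers.
- The arm moves only by the tool play_rows, never from a script. Its argument "deltas" is a list of rows, each a list of 3 entries, a list of its own where there are three numbers: the finger opening in mm, from 0 to 85.4, then the shift along the tool's x, y, z in mm, then the turn, a rotation vector about the tool's x, y, z in rad. A call has 1 to 8 rows; each row is the pose to reach, as a shift and turn from the pose measured when the call began, along the tool's axes at that moment; what a row does not reach only later rows make up. A row lasts 1/8 s, in which the tool goes at most 62.5 mm and 10.7 degrees, less where a joint would pass 70% of its speed; a pose out of reach is approached as far as the arm can. A call with a gripper value outside its range is refused whole. The fingers move at their own pace and stop on an object; "squeeze" is the grip in N (left out, the last holds). Time passes only in rows, so rows that repeat a pose let the fingers close. It gives the time, the measured TCP pose, the force and the opening at its end, in the units of the state.
- r.get_obs(): the state, without advancing time (a new reading comes with each control period).
- r.grab_frame(name): name is "scene" or "top" or "wrist"; returns (picture, depth): 420x560x3 uint8, red, green, blue; 420x560 float32, m along the optical axis (not along the pixel's ray), 0 where there is no reading.
- r.camera_model(name): a dict with "mtx" (3x3 intrinsics, pixels), "rvec" (rotation vector, rad) and "tvec" (3), from world to camera coordinates, as OpenCV has them; the wrist camera has in their place "T_tool_cam" (4x4, takes a point from camera to tool coordinates, whose origin is the TCP and whose axes are the flange's). Camera axes: x right, y down, z forward; pixel columns grow to the right and rows downward; lengths in m; the calibration is good to about 2 mm. A picture is of the moment at which its call begins: read the wrist's pose just before it. camera_model takes no time and is no camera call.
- r.hand_in(): hands the job in, once; it reports no verdict.
The state is a dict: "clock": time; "joints": joint angles; "qvel": joint speeds; "tau": joint torques, N m; "tcp_pos": TCP position; "orientation": TCP orientation; "contact_force": force on the tool from outside, world axes, zero at the start; "moment": the same for the moment, N m; "grip_width": finger opening in m.
Only numpy, scipy, OpenCV 4.12 (cv2) and the standard library are available. Lean on these libraries where they do the work, as an engineer would, in place of code of your own. Each camera call takes 0.05 s, during which the arm holds its last target. There are 200 camera calls.

### The job

Open all three blue cases, so that all stand open together, and see which one holds the ball bearing (the ring with a hole). Slide that case along the bench, without lifting it, until it lies inside the white tape rectangle roughly square to it, and leave its lid standing open with the bearing in it; leave the other two where they stand with their lids fully shut. Do not disturb the things lying about.

Things in the scene. Friction and masses are not known exactly. Their poses are not given: they have to be found in the camera images.
- case_1: one of three identical loose blue steel cases standing in a row, lids shut at first; open-topped body 90 (x) x 100 (y) x 40 mm high, walls and floor 6 mm, about 0.9 kg in all, slides on the bench. Origin at the centre of its underside; at yaw 0 its front faces -x, to the robot; the lid is hinged along the top of the rear (+x) wall, at x = +45 mm, z = 40.5 mm. Its one part lies loose in the rear half, centred 18 mm behind the middle; the front half is empty (33 mm clear)
- lid_1 (a joint): angle of the lid of case_1: 0 shut, grows as the front edge swings up and back, stop at 1.9 rad; a stiff hinge (0.075 N m) that stays where it is left; the lid weighs 90 g. The lid is 90 x 100 mm, 6 mm thick
- lid_1_tab (a point): middle of the rolled edge (a round bead 10 mm thick, 40 mm long in y; the point is on its axis) of the steel pull tab of lid_1: a plate 40 mm wide (y), 4 mm thick and 30 mm long that leaves the lid's front edge and is bent up 30 degrees from the lid's plane, away from the hinge; when shut the point lies 24 mm in front of the case's front wall and 60 mm above the bench (114 mm before and 19 mm above the hinge line); pushed back and up, the tab swings the lid open
- case_2: one of three identical loose blue steel cases standing in a row, lids shut at first; open-topped body 90 (x) x 100 (y) x 40 mm high, walls and floor 6 mm, about 0.9 kg in all, slides on the bench. Origin at the centre of its underside; at yaw 0 its front faces -x, to the robot; the lid is hinged along the top of the rear (+x) wall, at x = +45 mm, z = 40.5 mm. Its one part lies loose in the rear half, centred 18 mm behind the middle; the front half is empty (33 mm clear)
- lid_2 (a joint): angle of the lid of case_2: 0 shut, grows as the front edge swings up and back, stop at 1.9 rad; a stiff hinge (0.075 N m) that stays where it is left; the lid weighs 90 g. The lid is 90 x 100 mm, 6 mm thick
- lid_2_tab (a point): middle of the rolled edge (a round bead 10 mm thick, 40 mm long in y; the point is on its axis) of the steel pull tab of lid_2: a plate 40 mm wide (y), 4 mm thick and 30 mm long that leaves the lid's front edge and is bent up 30 degrees from the lid's plane, away from the hinge; when shut the point lies 24 mm in front of the case's front wall and 60 mm above the bench (114 mm before and 19 mm above the hinge line); pushed back and up, the tab swings the lid open
- case_3: one of three identical loose blue steel cases standing in a row, lids shut at first; open-topped body 90 (x) x 100 (y) x 40 mm high, walls and floor 6 mm, about 0.9 kg in all, slides on the bench. Origin at the centre of its underside; at yaw 0 its front faces -x, to the robot; the lid is hinged along the top of the rear (+x) wall, at x = +45 mm, z = 40.5 mm. Its one part lies loose in the rear half, centred 18 mm behind the middle; the front half is empty (33 mm clear)
- lid_3 (a joint): angle of the lid of case_3: 0 shut, grows as the front edge swings up and back, stop at 1.9 rad; a stiff hinge (0.075 N m) that stays where it is left; the lid weighs 90 g. The lid is 90 x 100 mm, 6 mm thick
- lid_3_tab (a point): middle of the rolled edge (a round bead 10 mm thick, 40 mm long in y; the point is on its axis) of the steel pull tab of lid_3: a plate 40 mm wide (y), 4 mm thick and 30 mm long that leaves the lid's front edge and is bent up 30 degrees from the lid's plane, away from the hinge; when shut the point lies 24 mm in front of the case's front wall and 60 mm above the bench (114 mm before and 19 mm above the hinge line); pushed back and up, the tab swings the lid open
- bearing: the ball bearing: a steel ring 36 mm across, 12 mm high, with an open 15 mm bore and dark seals, the only part with a hole; origin at the centre of its underside; in any one of the cases
- hex_plug: a solid steel hexagon, 38 mm across corners, 12 mm high, no hole; origin under its centre; in another case
- step_plug: a solid steel stepped plug: 36 mm disc 6 mm high with a 20 mm boss to 16 mm, no hole; origin under its centre; in the third case
- bay: rectangle of thin white tape on the bench between the robot and the cases: inside it measures 150 (x) x 170 (y) mm; flush, nothing to bump into; origin at its centre, axes along its sides
- file: a small flat file lying flat, steel blade 100 x 14 x 5 mm and round wooden handle 75 mm long, 20 mm thick; origin under its middle, x axis towards the blade's tip; in the gap between the left and the middle case; not to be disturbed
- steel_block: a plain upright steel block, 26 x 26 x 52 mm high, 0.26 kg; origin at the centre of its underside; in the gap between the middle and the right case; not to be disturbed
- oil_bottle: a white plastic bottle, 44 mm across, 110 mm high; origin at the centre of its underside; left of the cases; not to be disturbed
- vee_block: a steel vee block 70 x 50 x 42 mm; origin at the centre of its underside; at the left; not to be disturbed
- hammer: a hammer lying along its x axis, 260 mm long and 26 mm high, its head (about 80 mm across y) at the +x end; origin at its middle, on the bench; at the right; not to be disturbed
Things that resemble listed ones, but are neither listed nor needed, are in the scene too. What is shaped like the case_3 but orange is not meant. What is shaped like the case_2 but red is not meant.

How it is judged:
On the way:
1. all three lids stand open together (each beyond 1.2 rad, about 70 degrees) (value of joint each of lid_1, lid_2, lid_3 above 1.2 rad), for 0.2 s.
At the end, for the whole second after the job is handed in: Case with the bearing in it at rest in the rectangle: centre within 30 mm (x) and 36 mm (y) of the rectangle's, within 0.5 rad of square, lid beyond 1.2 rad. Other lids under 0.08 rad, their cases within 40 mm of their start (((distance between bearing and case_1 below 0.06 m and value of joint lid_1 above 1.2 rad and x of case_1 in the frame of bay between -0.03 and 0.03 m and y of case_1 in the frame of bay between -0.036 and 0.036 m and angle between the x axis of case_1 and the x axis of bay, either way round below 0.5 rad and linear speed of case_1 below 0.02 m/s and value of joint each of lid_2, lid_3 below 0.08 rad and distance of each of case_2, case_3 from where it was at the start of the episode below 0.04 m) or (distance between bearing and case_2 below 0.06 m and value of joint lid_2 above 1.2 rad and x of case_2 in the frame of bay between -0.03 and 0.03 m and y of case_2 in the frame of bay between -0.036 and 0.036 m and angle between the x axis of case_2 and the x axis of bay, either way round below 0.5 rad and linear speed of case_2 below 0.02 m/s and value of joint each of lid_1, lid_3 below 0.08 rad and distance of each of case_1, case_3 from where it was at the start of the episode below 0.04 m) or (distance between bearing and case_3 below 0.06 m and value of joint lid_3 above 1.2 rad and x of case_3 in the frame of bay between -0.03 and 0.03 m and y of case_3 in the frame of bay between -0.036 and 0.036 m and angle between the x axis of case_3 and the x axis of bay, either way round below 0.5 rad and linear speed of case_3 below 0.02 m/s and value of joint each of lid_1, lid_2 below 0.08 rad and distance of each of case_1, case_2 from where it was at the start of the episode below 0.04 m))); the robot touches nothing.
It fails at once if a bystander (file, steel block, oil bottle, vee block or hammer) is moved more than 40 mm or knocked over (distance of any of file, steel_block, oil_bottle, vee_block, hammer from where it was at the start of the episode above 0.04 m or angle between any of steel_block, oil_bottle's own z axis and vertical above 0.5 rad).
It fails at once if a case is lifted more than 25 mm off the bench or tipped (height (world z) of any of case_1, case_2, case_3 above 0.025 m or angle between any of case_1, case_2, case_3's own z axis and vertical above 0.35 rad).
It also fails if it takes over 72 s, if anything falls off the work surface, if the arm or the gripper's body presses on something with over 40 N, if the wrist force passes 120 N, or if a joint passes its speed limit or range.

## Working session

There is one attempt and no reset: what is moved stays moved. The work goes in short steps, Python scripts to look and compute and a tool call to move; the robot and the scene stay as the last step left them, time stands still between calls to the robot, and variables do not carry over. Pictures are saved under pics/ and viewed, about 8 in all and at most 12, crops included, and the job is handed in when it is done.

Besides the shell and the picture viewer there is one more tool, called after "Emit:" in YAML: its name, and indented under it one key for each argument. play_rows: Moves the arm, as the interface text tells. Its arguments: {"type":"object","properties":{"deltas":{"type":"array"},"squeeze":{"type":"number"}},"required":["deltas"]}

```bash
mkdir -p pics; cat > h.py <<'E'
import numpy as np, cv2
from scipy.spatial.transform import Rotation as R
from bench import r
def cloud(name):
    o=r.get_obs(); im,d=r.grab_frame(name); m=r.camera_model(name); K=np.array(m['mtx'])
    v,u=np.mgrid[:420,:560]
    c=np.stack([(u-K[0,2])/K[0,0]*d,(v-K[1,2])/K[1,1]*d,d],-1)
    if name=='wrist':
        T=np.array(m['T_tool_cam']); c=c@T[:3,:3].T+T[:3,3]
        P=c@R.from_rotvec(o['orientation']).as_matrix().T+np.array(o['tcp_pos'])
    else:
        Rm=cv2.Rodrigues(np.array(m['rvec'],float))[0]; P=(c-np.array(m['tvec']).ravel())@Rm
    P[d==0]=np.nan
    return im,P
def save(n,im,s=1):
    cv2.imwrite('pics/'+n+'.png',cv2.resize(im[:,:,::-1],None,fx=s,fy=s,interpolation=cv2.INTER_CUBIC))
E
python3 - <<'E'
from h import *
o=r.get_obs();print({k:np.round(v,3) for k,v in o.items()}, r.grip_point_offset)
print(np.round(R.from_rotvec(o['orientation']).as_matrix(),3).tolist())
im,P=cloud('top');im2,P2=cloud('scene')
save('a',np.vstack([im,im2]),0.71)
hsv=cv2.cvtColor(im,cv2.COLOR_RGB2HSV)
m=((hsv[...,0]>95)&(hsv[...,0]<130)&(hsv[...,1]>90)&(hsv[...,2]>40)).astype('uint8')
n,l,s,c=cv2.connectedComponentsWithStats(m)
for i in range(1,n):
    if s[i,4]>150:
        q=P[l==i]; z=np.nanmedian(q[:,2]); t=q[abs(q[:,2]-z)<.006]
        print('blue',s[i],c[i].round(),'z',z.round(3),'rect',[np.round(x,3) for x in cv2.minAreaRect(t[:,:2].astype('float32'))])
m=r.camera_model('wrist');print(np.round(m['T_tool_cam'],3).tolist())
E
```

```text
{'clock': np.float64(0.0), 'joints': array([ 1.046,  0.478,  0.022,  1.556, -0.011,  1.109, -0.083]), 'qvel': array([-0.   , -0.001,  0.   ,  0.   , -0.001, -0.001, -0.   ]), 'tau': array([ 0.0000e+00, -5.9645e+01,  1.6080e+00, -2.8119e+01,  1.2000e-02,
        9.0000e-03,  0.0000e+00]), 'tcp_pos': array([ 0.273, -0.617,  0.207]), 'orientation': array([-3.072e+00, -6.500e-01,  1.000e-03]), 'contact_force': array([-0.446,  0.016, -0.387]), 'moment': array([-0.019,  0.   ,  0.017]), 'grip_width': np.float64(0.085)} 0.0187
[[0.914, 0.405, -0.001], [0.405, -0.914, 0.002], [-0.0, -0.002, -1.0]]
blue [  27   72   81   94 6592] [ 67. 119.] z 0.031 rect [array([0.667, 0.541]), array([0.211, 0.15 ]), np.float64(4.764)]
blue [ 263  106   43   41 1474] [284. 126.] z 0.047 rect [array([ 0.633, -0.002]), array([0.091, 0.1  ]), np.float64(2.251)]
blue [ 346  106   43   40 1515] [367. 125.] z 0.047 rect [array([ 0.628, -0.211]), array([0.101, 0.091]), np.float64(85.858)]
blue [ 180  109   46   43 1511] [203. 129.] z 0.047 rect [array([0.63 , 0.204]), array([0.092, 0.1  ]), np.float64(6.499)]
[[0.0, -0.964, -0.264, 0.067], [1.0, 0.0, -0.001, 0.001], [0.001, -0.264, 0.964, -0.166], [0.0, 0.0, 0.0, 1.0]]
```

View pics/a.png

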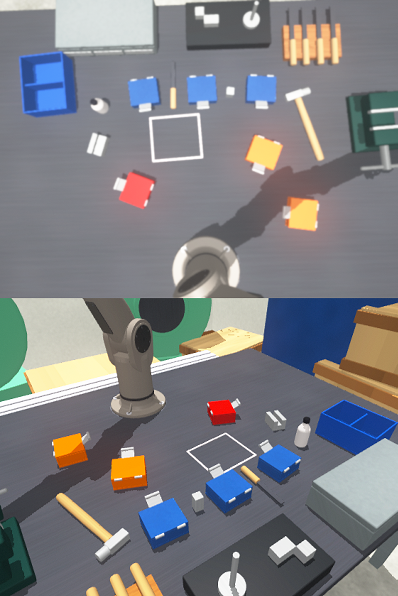

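```bash
python3 - <<'E'
from h import *
im,P=cloud('top')
# white tape
hsv=cv2.cvtColor(im,cv2.COLOR_RGB2HSV)
w=((hsv[...,1]<40)&(hsv[...,2]>190)&(abs(P[...,2])<.006)).astype('uint8')
n,l,s,c=cv2.connectedComponentsWithStats(w)
for i in range(1,n):
    if s[i,4]>60: print('white',s[i],[np.round(x,3) for x in cv2.minAreaRect(P[l==i][:,:2].astype('float32'))])
hgt=(np.nan_to_num(P[...,2])>.004).astype('uint8')
n,l,s,c=cv2.connectedComponentsWithStats(hgt)
for i in range(1,n):
    if s[i,4]>40: 
        q=P[l==i]; print('obj',s[i],'zmax',np.nanmax(q[:,2]).round(3),im[l==i].mean(0).round(),[np.round(x,3) for x in cv2.minAreaRect(q[:,:2].astype('float32'))])
E
```

```text
white [ 210  159   77   70 1167] [array([0.469, 0.095]), array([0.168, 0.189]), np.float64(3.31)]
obj [   26     0   196   166 16860] zmax 0.104 [155. 174. 202.] [array([0.757, 0.414]), array([0.393, 0.521]), np.float64(1.511)]
obj [ 258    0  124   72 8050] zmax 0.183 [108. 109. 111.] [array([ 0.868, -0.104]), array([0.17, 0.32]), np.float64(1.271)]
obj [ 396    9   87   85 5090] zmax 0.063 [206. 169. 132.] [array([ 0.824, -0.408]), array([0.217, 0.234]), np.float64(89.924)]
obj [239  86   9  68 440] zmax 0.024 [191. 181. 162.] [array([0.661, 0.102]), array([0.022, 0.179]), np.float64(88.97)]
obj [ 263  103   42   51 1711] zmax 0.068 [119. 163. 231.] [array([ 0.63 , -0.002]), array([0.106, 0.143]), np.float64(88.761)]
obj [ 345  105   45   50 1808] zmax 0.07 [118. 160. 227.] [array([ 0.621, -0.216]), array([0.112, 0.134]), np.float64(85.308)]
obj [ 179  107   47   52 1755] zmax 0.071 [115. 159. 227.] [array([0.625, 0.206]), array([0.14 , 0.114]), np.float64(6.456)]
obj [317 123  13  15 159] zmax 0.059 [217. 218. 219.] [array([ 0.622, -0.101]), array([0.025, 0.028]), np.float64(82.61
[... 310 characters left out ...]
2.] [array([0.581, 0.361]), array([0.041, 0.049]), np.float64(47.115)]
obj [121 186  33  35 694] zmax 0.049 [224. 225. 224.] [array([0.449, 0.379]), array([0.07 , 0.078]), np.float64(70.274)]
obj [ 344  190   54   56 1837] zmax 0.069 [251. 218. 135.] [array([ 0.395, -0.213]), array([0.112, 0.132]), np.float64(69.023)]
obj [ 159  243   60   51 1862] zmax 0.069 [250. 126. 125.] [array([0.289, 0.253]), array([0.14 , 0.114]), np.float64(68.359)]
obj [ 393  278   58   47 1959] zmax 0.068 [244. 200. 121.] [array([ 0.191, -0.331]), array([0.142, 0.11 ]), np.float64(79.84)]
obj [ 241  332  130   88 7353] zmax 0.454 [156. 150. 143.] [array([ 0.018, -0.026]), array([0.29 , 0.198]), np.float64(89.774)]
```

The top view shows three blue cases in a row with tabs towards the robot: left px (203,129), middle (284,126), right (367,125). All have top faces of 91x100 mm at z 47 mm, as given. The red (185,268) and orange (371,218; 422,300) cases are decoys, and the blue tray at (67,119) is 211 mm long and has no tab. The bay is at (0.469, 0.095). Now moving over the right case's tab.

Emit:
play_rows:
  deltas:
    - [60, [428, -260, 50], [0, 0, 0.489]]
    - [60, [428, -260, 50], [0, 0, 0.489]]
    - [60, [428, -260, 50], [0, 0, 0.489]]
    - [60, [428, -260, 50], [0, 0, 0.489]]
    - [60, [428, -260, 50], [0, 0, 0.489]]
    - [60, [428, -260, 50], [0, 0, 0.489]]
    - [60, [428, -260, 50], [0, 0, 0.489]]
    - [60, [428, -260, 50], [0, 0, 0.489]]

```text
clock: 1.15
tcp_pos: [0.5579, -0.207, 0.158]
orientation: [-3.138, 0.114, 0.001]
contact_force: [0.1, -0.1, -0.0]
grip_width: 0.0599
```

```bash
cat >> h.py <<'E'
def state():
    o=r.get_obs(); M=R.from_rotvec(o['orientation']).as_matrix()
    print('t',round(float(o['clock']),2),'tcp',np.round(o['tcp_pos'],4),'yaw',np.degrees(np.arctan2(M[1,0],M[0,0])).round(2),'z',M[:,2].round(3),'F',np.round(o['contact_force'],1),'w',round(float(o['grip_width']),4))
    return np.array(o['tcp_pos']),M
def delta(t,yaw):
    p,M=state(); c,s=np.cos(np.radians(yaw)),np.sin(np.radians(yaw))
    G=np.array([[c,s,0],[s,-c,0],[0,0,-1.]])
    print('delta mm',(M.T@(np.array(t)-p)*1000).round(1),'turn',R.from_matrix(M.T@G).as_rotvec().round(3))
def blue(im):
    h=cv2.cvtColor(im,cv2.COLOR_RGB2HSV); return (h[...,0]>95)&(h[...,0]<130)&(h[...,1]>90)&(h[...,2]>40)
E
python3 - <<'E'
from h import *
state()
im,P=cloud('wrist'); save('b',im)
m=np.nan_to_num(P[...,2])
b=blue(im)&(abs(m-.047)<.01); print('lid',[np.round(x,4) for x in cv2.minAreaRect(P[b][:,:2].astype('float32'))],np.median(m[b]))
t=(m>.054)&(m<.075)&~blue(im)&(abs(P[...,0]-.559)<.03)&(abs(P[...,1]+.206)<.05)
print('tab',t.sum(),[np.round(x,4) for x in cv2.minAreaRect(P[t][:,:2].astype('float32'))],np.percentile(m[t],[5,50,95,99]))
delta([.559,-.206,.045],-4.1)
E
```

```text
t 1.15 tcp [ 0.5579 -0.207   0.158 ] yaw -4.15 z [-0.001  0.001 -1.   ] F [ 0.1 -0.1 -0. ] w 0.0599
lid [array([ 0.6328, -0.1154]), array([0.2955, 0.0952]), np.float64(88.7322)] 0.04684365375376413
tab 1025 [array([ 0.5658, -0.2064]), array([0.0397, 0.0194]), np.float64(85.6475)] [0.05457901 0.0618023  0.06521161 0.06587379]
t 1.2 tcp [ 0.5632 -0.1961  0.1572] yaw -3.48 z [ 0.002  0.007 -1.   ] F [ 4.1  6.7 -0.3] w 0.0596
delta mm [ -3.7  11.  112.1] turn [-0.007 -0.001  0.011]
```

Emit:
play_rows:
  deltas:
    - [60, [-3, 10, 40], [-0.007, -0.001, 0.011]]
    - [60, [-3, 10, 85], [-0.007, -0.001, 0.011]]
    - [60, [-3, 10, 119], [-0.007, -0.001, 0.011]]
    - [60, [-3, 10, 119], [-0.007, -0.001, 0.011]]
    - [60, [-3, 10, 119], [-0.007, -0.001, 0.011]]

```text
clock: 1.82
tcp_pos: [0.5606, -0.2055, 0.0393]
orientation: [3.139, -0.113, 0.003]
contact_force: [1.0, 0.2, 0.7]
grip_width: 0.0601
```

```bash
python3 - <<'E'
from h import *
delta([.560,-.206,.039],-4.1)
im,P=cloud('wrist'); save('b2',im)
for n in (8,):
    k=np.arange(1,17); a=np.radians(9.46+85/16*k); print(np.c_[-115.6*np.cos(a)+114, -(115.6*np.sin(a)-19)].round(0).tolist())
E
```

```text
t 1.82 tcp [ 0.5606 -0.2055  0.0393] yaw -4.13 z [ 0.002 -0.    -1.   ] F [1.  0.2 0.7] w 0.0601
delta mm [-0.5  0.6  0.3] turn [ 0.    -0.002 -0.   ]
[[2.0, -10.0], [5.0, -21.0], [10.0, -31.0], [15.0, -40.0], [21.0, -49.0], [27.0, -57.0], [35.0, -65.0], [43.0, -72.0], [52.0, -78.0], [61.0, -84.0], [71.0, -88.0], [81.0, -92.0], [91.0, -94.0], [102.0, -96.0], [112.0, -97.0], [123.0, -96.0]]
```

View pics/b2.png

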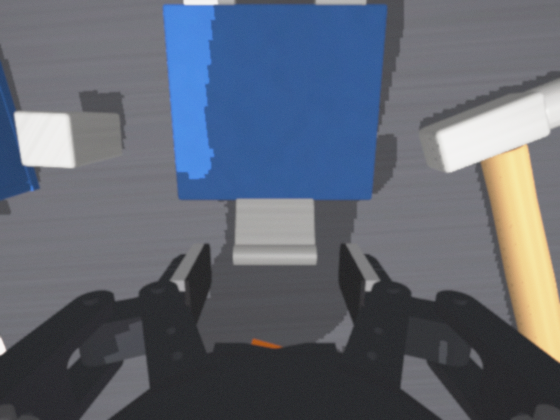

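The tab's bead at (275,255) lies centred between the two open fingers at (200,265) and (350,265). Gripping it and swinging.

Emit:
play_rows:
  deltas:
    - [30, [0, 0, 0], [0, 0, 0]]
    - [30, [0, 0, 0], [0, 0, 0]]
    - [30, [0, 0, 0], [0, 0, 0]]
    - [30, [0, 0, 0], [0, 0, 0]]
  squeeze: 25

```text
clock: 2.38
tcp_pos: [0.5619, -0.2059, 0.0408]
orientation: [3.139, -0.113, 0.008]
contact_force: [0.4, -0.0, 6.3]
grip_width: 0.0301
```

Emit:
play_rows:
  deltas:
    - [30, [2, 0, -10], [0, 0, 0]]
    - [30, [5, 0, -21], [0, 0, 0]]
    - [30, [10, 0, -31], [0, 0, 0]]
    - [30, [15, 0, -40], [0, 0, 0]]
    - [30, [21, 0, -49], [0, 0, 0]]
    - [30, [27, 0, -57], [0, 0, 0]]
    - [30, [27, 0, -57], [0, 0, 0]]

```text
clock: 3.25
tcp_pos: [0.5896, -0.2078, 0.0986]
orientation: [3.138, -0.113, 0.01]
contact_force: [0.3, -0.8, 0.3]
grip_width: 0.0299
```

```bash
python3 - <<'E'
from h import *
state()
im,P=cloud('wrist'); save('b3',im)
m=np.nan_to_num(P[...,2])
t=(m>.053)&(m<.16)&(abs(P[...,1]+.206)<.03)&(P[...,0]>.5)&(P[...,0]<.7)
q=P[t]
for x in np.arange(.53,.69,.01):
    k=abs(q[:,0]-x)<.005
    if k.sum()>5: print(x.round(3),k.sum(),np.percentile(q[k,2],[5,50,95]).round(3))
E
```

```text
t 3.25 tcp [ 0.5896 -0.2078  0.0986] yaw -4.12 z [ 0.006 -0.001 -1.   ] F [ 0.3 -0.8  0.3] w 0.0299
0.56 681 [0.061 0.064 0.065]
0.57 976 [0.054 0.056 0.063]
0.58 398 [0.053 0.148 0.16 ]
0.59 714 [0.126 0.147 0.16 ]
0.6 1918 [0.13  0.146 0.159]
```

View pics/b3.png

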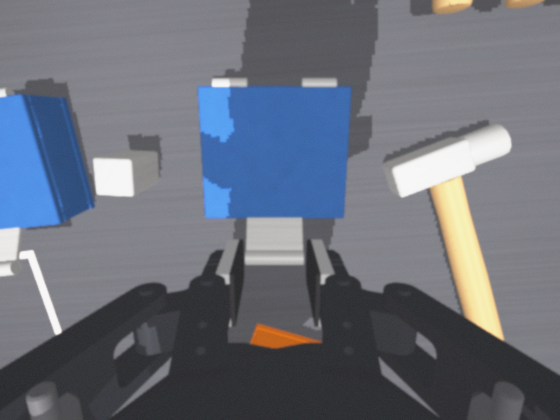

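```bash
python3 - <<'E'
from h import *
p,M=state()
im,P=cloud('wrist')
T=(P-p)@M*1000
for (a,b) in ((215,245),(310,335)):
  for v in range(230,330,8):
    row=T[v,a:b]; k=(row[:,2]>-90)&(row[:,2]<12)
    if k.any(): print(v,a+np.where(k)[0][[0,-1]],row[k][0].round(0),row[k][-1].round(0))
E
```

```text
t 3.3 tcp [ 0.5888 -0.2078  0.098 ] yaw -4.13 z [ 0.005 -0.001 -1.   ] F [-1.7  0.7  0.6] w 0.0299
246 [226 243] [ 12. -21. -36.] [  7. -14. -25.]
254 [215 243] [  7. -26. -35.] [  2. -14. -24.]
262 [215 243] [  8. -24. -44.] [ -0. -14. -27.]
270 [215 243] [  8. -23. -51.] [ -4. -14. -28.]
278 [215 243] [ 13. -20. -66.] [ -8. -14. -28.]
286 [215 242] [ 13. -19. -72.] [ -9. -14. -34.]
294 [215 241] [ 13. -18. -76.] [-11. -14. -38.]
302 [215 239] [ 13. -17. -81.] [-10. -14. -46.]
310 [227 238] [  2. -16. -68.] [-10. -14. -52.]
318 [227 236] [ -1. -16. -69.] [ -9. -14. -58.]
326 [227 235] [ -5. -16. -69.] [-10. -14. -62.]
246 [310 323] [ 11.  16. -35.] [ 11.  22. -36.]
254 [310 334] [ 10.  16. -42.] [  8.  27. -36.]
262 [310 334] [  7.  16. -42.] [  8.  25. -44.]
270 [310 334] [  4.  16. -43.] [  7.  24. -50.]
278 [311 334] [  2.  16. -47.] [ 13.  21. -67.]
286 [310 334] [ -2.  16. -46.] [ 12.  20. -71.]
294 [310 334] [ -6.  16. -45.] [ 12.  20. -76.]
302 [310 334] [ -9.  16. -47.] [ 12.  19. -80.]
310 [311 322] [-11.  16. -51.] [  2.  17. -68.]
318 [313 322] [ -9.  16. -58.] [ -1.  17. -69.]
326 [314 322] [-10.  16. -61.] [ -4.  17. -70.]
```

```bash
python3 - <<'E'
from h import *
p,M=state()
im,P=cloud('wrist')
T=(P-p)@M*1000
for v in range(238,300,6):
    k=np.where((T[v,:,2]>-90)&(T[v,:,2]<15)&(abs(T[v,:,1])<40))[0]
    k=k[(k>200)&(k<350)]
    L=k[k<275]; Q=k[k>275]
    for S in (L[-6:],Q[:6]): print(v,S.tolist()[:1],T[v,S].round(0).astype(int).tolist())
E
```

```text
t 3.35 tcp [ 0.5883 -0.2077  0.0977] yaw -4.13 z [ 0.004 -0.001 -1.   ] F [ 0.3 -0.8  0.7] w 0.03
238 [] []
238 [] []
244 [238] [[12, -16, -34], [11, -15, -33], [12, -15, -34], [11, -14, -32], [10, -14, -29], [7, -14, -24]]
244 [306] [[8, 16, -24], [9, 16, -28], [11, 16, -33], [12, 16, -34], [12, 16, -34], [12, 17, -34]]
250 [238] [[12, -15, -41], [12, -14, -41], [10, -14, -37], [9, -14, -34], [7, -14, -29], [5, -14, -25]]
250 [306] [[5, 16, -25], [7, 15, -31], [9, 15, -35], [11, 16, -38], [11, 16, -40], [12, 16, -40]]
256 [238] [[11, -14, -45], [9, -15, -40], [8, -14, -39], [6, -14, -34], [4, -14, -30], [2, -14, -26]]
256 [306] [[2, 16, -26], [4, 16, -29], [6, 16, -34], [8, 16, -38], [9, 16, -41], [11, 16, -44]]
262 [238] [[9, -14, -46], [7, -14, -42], [5, -14, -38], [3, -14, -34], [2, -14, -32], [-1, -14, -26]]
262 [306] [[0, 16, -27], [1, 16, -31], [4, 16, -35], [6, 16, -39], [7, 16, -42], [9, 16, -47]]
268 [238] [[6, -14, -46], [4, -14, -42], [3, -14, -40], [1, -14, -37], [-1, -14, -32], [-3, -14, -28]]
268 [306] [[-3, 16, -27], [-1, 16, -32], [1, 16, -36], [3, 16, -40], [5, 16, 
[... 349 characters left out ...]
28], [-6, 16, -33], [-4, 16, -37], [-2, 16, -41], [-1, 16, -43], [2, 16, -48]]
286 [237] [[1, -14, -51], [-1, -14, -48], [-2, -14, -46], [-5, -14, -41], [-7, -14, -38], [-9, -14, -34]]
286 [307] [[-9, 16, -35], [-7, 16, -38], [-5, 16, -41], [-3, 16, -44], [-1, 16, -49], [1, 16, -52]]
292 [236] [[0, -14, -55], [-2, -14, -52], [-3, -14, -49], [-5, -14, -46], [-8, -14, -41], [-9, -14, -39]]
292 [308] [[-10, 16, -38], [-7, 16, -42], [-6, 16, -45], [-3, 16, -49], [-1, 16, -53], [1, 16, -55]]
298 [235] [[0, -14, -59], [-1, -14, -56], [-3, -14, -53], [-6, -14, -49], [-7, -14, -48], [-10, -14, -43]]
298 [309] [[-10, 16, -43], [-8, 16, -45], [-6, 16, -49], [-4, 16, -53], [-2, 16, -56], [-1, 16, -58]]
```

The fingertips sit about 22 mm behind the TCP at this opening, so they had slipped over the bead, and the lid did not move. I'll go about 14 mm deeper and retry.

Emit:
play_rows:
  deltas:
    - [60, [-28, 4, 0], [0, 0, 0]]
    - [60, [-28, 4, 20], [0, 0, 0]]
    - [60, [-28, 4, 45], [0, 0, 0]]
    - [60, [-28, 4, 73], [0, 0, 0]]
    - [60, [-28, 4, 73], [0, 0, 0]]
    - [60, [-28, 4, 73], [0, 0, 0]]

```text
clock: 4.15
tcp_pos: [0.5604, -0.2099, 0.025]
orientation: [3.139, -0.113, 0.007]
contact_force: [0.2, -0.8, 0.5]
grip_width: 0.0598
```

Emit:
play_rows:
  deltas:
    - [30, [0, 0, 0], [0, 0, 0]]
    - [30, [0, 0, 0], [0, 0, 0]]
    - [30, [0, 0, 0], [0, 0, 0]]
    - [30, [0, 0, 0], [0, 0, 0]]
  squeeze: 25

```text
clock: 4.65
tcp_pos: [0.5612, -0.2092, 0.0264]
orientation: [3.139, -0.112, 0.009]
contact_force: [-1.9, 2.9, 5.2]
grip_width: 0.0394
```

Gripped at 39.4 mm, the tab's width. Swinging the lid.

Emit:
play_rows:
  deltas:
    - [30, [2, 0, -10], [0, 0, 0]]
    - [30, [5, 0, -21], [0, 0, 0]]
    - [30, [10, 0, -31], [0, 0, 0]]
    - [30, [15, 0, -40], [0, 0, 0]]
    - [30, [21, 0, -49], [0, 0, 0]]
    - [30, [27, 0, -57], [0, 0, 0]]
    - [30, [35, 0, -65], [0, 0, 0]]
    - [30, [43, 0, -72], [0, 0, 0]]

```text
clock: 5.65
tcp_pos: [0.6039, -0.2122, 0.0991]
orientation: [3.139, -0.112, 0.008]
contact_force: [-0.1, 3.3, -4.0]
grip_width: 0.0387
```

```bash
python3 - <<'E'
from h import *
state()
im,P=cloud('top'); save('c',im[80:260,150:440],2.5)
b=blue(im)
for u0,u1 in ((170,235),(255,315),(335,400)):
    q=P[100:160,u0:u1][b[100:160,u0:u1]]; print(np.nanpercentile(q,[1,50,99],axis=0).round(3).tolist())
E
```

```text
t 5.65 tcp [ 0.6039 -0.2122  0.0991] yaw -4.09 z [ 0.005 -0.    -1.   ] F [-0.1  3.3 -4. ] w 0.0387
[[0.581, 0.151, 0.001], [0.629, 0.201, 0.047], [0.679, 0.254, 0.052]]
[[0.587, -0.055, 0.0], [0.632, -0.004, 0.047], [0.687, 0.046, 0.053]]
[[0.581, -0.257, 0.003], [0.609, -0.198, 0.024], [0.676, -0.15, 0.221]]
```

Emit:
play_rows:
  deltas:
    - [30, [9, 0, -6], [0, 0, 0]]
    - [30, [18, 0, -12], [0, 0, 0]]
    - [30, [28, 0, -16], [0, 0, 0]]
    - [30, [38, 0, -20], [0, 0, 0]]
    - [30, [48, 0, -22], [0, 0, 0]]
    - [30, [59, 0, -24], [0, 0, 0]]
    - [30, [70, 0, -25], [0, 0, 0]]
    - [30, [80, 0, -24], [0, 0, 0]]

```text
clock: 6.7
tcp_pos: [0.686, -0.2183, 0.1251]
orientation: [3.139, -0.112, 0.013]
contact_force: [-1.5, 0.0, -1.8]
grip_width: 0.0391
```

Emit:
play_rows:
  deltas:
    - [60, [0, 0, 0], [0, 0, 0]]
    - [60, [0, 0, 0], [0, 0, 0]]
    - [60, [0, 0, -30], [0, 0, 0]]
    - [60, [0, 0, -60], [0, 0, 0]]
    - [60, [-40, 0, -60], [0, 0, 0]]
    - [60, [-90, 0, -60], [0, 0, 0]]
    - [60, [-90, 0, -60], [0, 0, 0]]

```text
clock: 7.58
tcp_pos: [0.5918, -0.2126, 0.1848]
orientation: [3.138, -0.115, 0.01]
contact_force: [0.5, -0.2, 0.2]
grip_width: 0.0601
```

```bash
python3 - <<'E'
from h import *
im,P=cloud('wrist'); save('d',im)
m=np.nan_to_num(P[...,2]); q=P[(m>.05)&(m<.17)&(abs(P[...,1]+.21)<.06)&(P[...,0]>.6)&(P[...,0]<.75)]
print(len(q),np.percentile(q,[1,50,99],axis=0).round(3).tolist())
b=blue(im)&(abs(m-.04)<.004)&(P[...,1]<-.14); print(b.sum(),[np.round(x,3) for x in cv2.minAreaRect(P[b][:,:2].astype('float32'))])
delta([.563,-.005,.12],2.25)
E
```

```text
3939 [[0.665, -0.265, 0.059], [0.675, -0.219, 0.142], [0.687, -0.17, 0.162]]
1697 [array([ 0.629, -0.214]), array([0.1  , 0.082]), np.float64(85.477)]
t 7.62 tcp [ 0.5946 -0.2124  0.1854] yaw -4.16 z [ 0.009 -0.002 -1.   ] F [ 0.9 -0.5  1.2] w 0.0606
delta mm [ -47.2 -204.6   64.8] turn [ 0.002 -0.009 -0.112]
```

View pics/d.png

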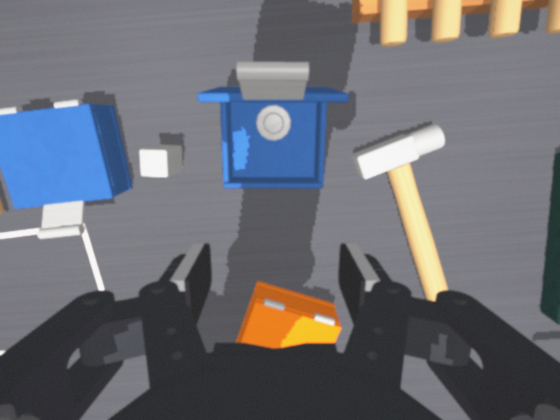

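The right case is open (lid about vertical). It holds the stepped plug at (273,123), with no hole. Next, the middle case.

Emit:
play_rows:
  deltas:
    - [60, [-47, -205, 0], [0, -0.009, -0.112]]
    - [60, [-47, -205, 0], [0, -0.009, -0.112]]
    - [60, [-47, -205, 0], [0, -0.009, -0.112]]
    - [60, [-47, -205, 30], [0, -0.009, -0.112]]
    - [60, [-47, -205, 60], [0, -0.009, -0.112]]
    - [60, [-47, -205, 75], [0, -0.009, -0.112]]
    - [60, [-47, -205, 75], [0, -0.009, -0.112]]

```text
clock: 8.5
tcp_pos: [0.5636, -0.0049, 0.1093]
orientation: [3.139, 0.061, -0.001]
contact_force: [-0.3, -0.1, 0.5]
grip_width: 0.06
```

```bash
python3 - <<'E'
from h import *
im,P=cloud('wrist')
m=np.nan_to_num(P[...,2])
t=(m>.054)&(m<.075)&~blue(im)&(abs(P[...,0]-.563)<.03)&(abs(P[...,1]+.005)<.035)
q=P[t]; print('tab',t.sum(),[np.round(x,4) for x in cv2.minAreaRect(q[:,:2].astype('float32'))],np.percentile(q,[2,50,98],axis=0).round(4).tolist())
delta([.563,-.005,.026],2.25)
E
```

```text
tab 1473 [array([ 0.5714, -0.0047]), array([0.0189, 0.0398]), np.float64(2.3841)] [[0.5623, -0.0238, 0.0542], [0.5705, -0.0046, 0.0611], [0.5786, 0.0144, 0.0656]]
t 8.55 tcp [ 0.5642 -0.005   0.1102] yaw 2.22 z [ 0.001 -0.002 -1.   ] F [ 0.3 -0.2  0.5] w 0.0602
delta mm [-1.3 -0.2 84.2] turn [ 0.002 -0.001 -0.001]
```

Emit:
play_rows:
  deltas:
    - [60, [2, 0, 40], [0, 0, 0]]
    - [60, [2, 0, 84], [0, 0, 0]]
    - [60, [2, 0, 84], [0, 0, 0]]
    - [60, [2, 0, 84], [0, 0, 0]]
    - [30, [2, 0, 84], [0, 0, 0]]
    - [30, [2, 0, 84], [0, 0, 0]]
    - [30, [2, 0, 84], [0, 0, 0]]
    - [30, [2, 0, 84], [0, 0, 0]]

```text
clock: 9.55
tcp_pos: [0.568, -0.0048, 0.0284]
orientation: [3.139, 0.061, 0.007]
contact_force: [-1.2, 0.3, 7.7]
grip_width: 0.0391
```

Emit:
play_rows:
  deltas:
    - [30, [2, 0, -10], [0, 0, 0]]
    - [30, [5, 0, -21], [0, 0, 0]]
    - [30, [10, 0, -31], [0, 0, 0]]
    - [30, [15, 0, -40], [0, 0, 0]]
    - [30, [21, 0, -49], [0, 0, 0]]
    - [30, [27, 0, -57], [0, 0, 0]]
    - [30, [35, 0, -65], [0, 0, 0]]
    - [30, [43, 0, -72], [0, 0, 0]]

```text
clock: 10.55
tcp_pos: [0.6109, -0.0029, 0.1009]
orientation: [3.14, 0.061, 0.006]
contact_force: [1.5, 1.0, -4.6]
grip_width: 0.0392
```

Emit:
play_rows:
  deltas:
    - [30, [9, 0, -6], [0, 0, 0]]
    - [30, [18, 0, -12], [0, 0, 0]]
    - [30, [28, 0, -16], [0, 0, 0]]
    - [30, [38, 0, -20], [0, 0, 0]]
    - [30, [48, 0, -22], [0, 0, 0]]
    - [30, [59, 0, -24], [0, 0, 0]]
    - [30, [70, 0, -25], [0, 0, 0]]
    - [30, [80, 0, -24], [0, 0, 0]]

```text
clock: 11.55
tcp_pos: [0.692, 0.0002, 0.1258]
orientation: [3.139, 0.061, 0.008]
contact_force: [-1.2, 0.4, 1.7]
grip_width: 0.039
```

Emit:
play_rows:
  deltas:
    - [60, [0, 0, 0], [0, 0, 0]]
    - [60, [0, 0, 0], [0, 0, 0]]
    - [60, [0, 0, -30], [0, 0, 0]]
    - [60, [0, 0, -60], [0, 0, 0]]
    - [60, [-40, 0, -60], [0, 0, 0]]
    - [60, [-90, 0, -60], [0, 0, 0]]
    - [60, [-90, 0, -60], [0, 0, 0]]

```text
clock: 12.42
tcp_pos: [0.5978, -0.004, 0.1852]
orientation: [3.139, 0.06, 0.004]
contact_force: [0.6, -0.2, -0.1]
grip_width: 0.0602
```

```bash
python3 - <<'E'
from h import *
im,P=cloud('wrist'); save('e',im)
m=np.nan_to_num(P[...,2]); q=P[(m>.05)&(m<.17)&(abs(P[...,1])<.06)&(P[...,0]>.6)&(P[...,0]<.75)]
print(len(q),np.percentile(q,[1,50,99],axis=0).round(3).tolist())
b=blue(im)&(abs(m-.04)<.004)&(abs(P[...,1])<.06); print(b.sum(),[np.round(x,3) for x in cv2.minAreaRect(P[b][:,:2].astype('float32'))])
delta([.563,.196,.11],6.5)
E
```

```text
3877 [[0.669, -0.048, 0.065], [0.678, -0.001, 0.142], [0.69, 0.046, 0.162]]
1618 [array([ 0.631, -0.003]), array([0.081, 0.1  ]), np.float64(2.176)]
t 12.47 tcp [ 0.6005 -0.0036  0.1859] yaw 2.21 z [ 0.005 -0.002 -1.   ] F [-0.2 -0.3 -0. ] w 0.0599
delta mm [ -30.2 -201.1   75.3] turn [ 0.002 -0.005 -0.075]
```

View pics/e.png

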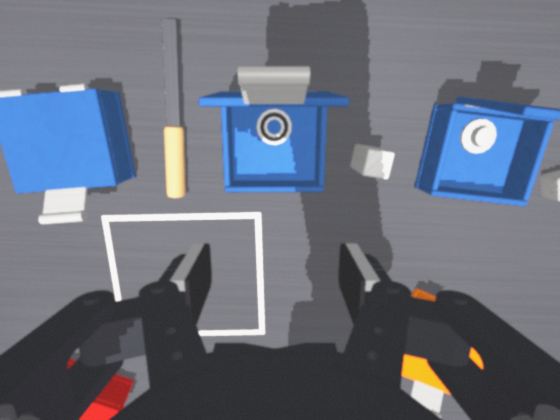

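The middle case holds the bearing: a ring with the blue floor showing through its bore, at (274,126). The right lid is still open. Now the left case, which must stand open too.

Emit:
play_rows:
  deltas:
    - [60, [-30, -201, 0], [0, -0.005, -0.075]]
    - [60, [-30, -201, 0], [0, -0.005, -0.075]]
    - [60, [-30, -201, 0], [0, -0.005, -0.075]]
    - [60, [-30, -201, 30], [0, -0.005, -0.075]]
    - [60, [-30, -201, 60], [0, -0.005, -0.075]]
    - [60, [-30, -201, 75], [0, -0.005, -0.075]]
    - [60, [-30, -201, 75], [0, -0.005, -0.075]]

```text
clock: 13.35
tcp_pos: [0.5635, 0.1955, 0.1096]
orientation: [3.134, 0.177, -0.001]
contact_force: [-0.2, 0.4, 0.4]
grip_width: 0.0599
```

```bash
python3 - <<'E'
from h import *
im,P=cloud('wrist')
m=np.nan_to_num(P[...,2])
t=(m>.054)&(m<.075)&~blue(im)&(abs(P[...,0]-.563)<.03)&(abs(P[...,1]-.196)<.035)
q=P[t]; print('tab',t.sum(),[np.round(x,4) for x in cv2.minAreaRect(q[:,:2].astype('float32'))],np.percentile(q,[2,50,98],axis=0).round(4).tolist())
delta([.5635,.196,.026],6.5)
E
```

```text
tab 1470 [array([0.5678, 0.1966]), array([0.0185, 0.0398]), np.float64(6.7582)] [[0.5584, 0.1775, 0.0542], [0.5672, 0.1966, 0.0611], [0.5758, 0.2154, 0.0657]]
t 13.4 tcp [0.564  0.1957 0.1107] yaw 6.46 z [ 0.001 -0.002 -1.   ] F [-0.1  0.   0.1] w 0.0598
delta mm [-0.6 -0.5 84.7] turn [ 0.002 -0.001 -0.001]
```

Emit:
play_rows:
  deltas:
    - [60, [0, 0, 40], [0, 0, 0]]
    - [60, [0, 0, 85], [0, 0, 0]]
    - [60, [0, 0, 85], [0, 0, 0]]
    - [60, [0, 0, 85], [0, 0, 0]]
    - [30, [0, 0, 85], [0, 0, 0]]
    - [30, [0, 0, 85], [0, 0, 0]]
    - [30, [0, 0, 85], [0, 0, 0]]
    - [30, [0, 0, 85], [0, 0, 0]]

```text
clock: 14.4
tcp_pos: [0.5658, 0.1964, 0.0281]
orientation: [3.136, 0.177, 0.007]
contact_force: [0.1, -0.6, 6.8]
grip_width: 0.0388
```

Emit:
play_rows:
  deltas:
    - [30, [2, 0, -10], [0, 0, 0]]
    - [30, [5, 0, -21], [0, 0, 0]]
    - [30, [10, 0, -31], [0, 0, 0]]
    - [30, [15, 0, -40], [0, 0, 0]]
    - [30, [21, 0, -49], [0, 0, 0]]
    - [30, [27, 0, -57], [0, 0, 0]]
    - [30, [35, 0, -65], [0, 0, 0]]
    - [30, [43, 0, -72], [0, 0, 0]]

```text
clock: 15.4
tcp_pos: [0.6084, 0.2015, 0.1006]
orientation: [3.136, 0.177, 0.007]
contact_force: [1.0, 0.6, -4.3]
grip_width: 0.0392
```

Emit:
play_rows:
  deltas:
    - [30, [9, 0, -6], [0, 0, 0]]
    - [30, [18, 0, -12], [0, 0, 0]]
    - [30, [28, 0, -16], [0, 0, 0]]
    - [30, [38, 0, -20], [0, 0, 0]]
    - [30, [48, 0, -22], [0, 0, 0]]
    - [30, [59, 0, -24], [0, 0, 0]]
    - [30, [70, 0, -25], [0, 0, 0]]
    - [30, [80, 0, -24], [0, 0, 0]]

```text
clock: 16.4
tcp_pos: [0.689, 0.2104, 0.1254]
orientation: [3.136, 0.177, 0.008]
contact_force: [-1.3, -0.7, 0.9]
grip_width: 0.0392
```

Emit:
play_rows:
  deltas:
    - [60, [0, 0, 0], [0, 0, 0]]
    - [60, [0, 0, 0], [0, 0, 0]]
    - [60, [0, 0, 0], [0, 0, 0]]
    - [60, [0, 0, 0], [0, 0, 0]]

```text
clock: 16.9
tcp_pos: [0.6889, 0.2105, 0.1257]
orientation: [3.136, 0.177, 0.008]
contact_force: [0.1, 0.2, -0.7]
grip_width: 0.0601
```

```bash
cat >> h.py <<'E'
def lids(P,im):
    for n,yc in (('R',-.212),('M',-.002),('L',.2)):
        b=blue(im)&(abs(P[...,1]-yc)<.06)&(P[...,0]>.5)&(P[...,0]<.76)&(P[...,2]>.05)
        q=P[b]; print(n,len(q),np.percentile(q,[2,50,98],axis=0).round(3).tolist() if len(q) else '')
E
python3 - <<'E'
from h import *
state()
im,P=cloud('scene'); save('f',im)
lids(P,im)
E
```

```text
t 16.9 tcp [0.6889 0.2105 0.1257] yaw 6.47 z [ 0.005 -0.    -1.   ] F [ 0.1  0.2 -0.7] w 0.0601
R 2155 [[0.668, -0.266, 0.052], [0.677, -0.221, 0.095], [0.684, -0.171, 0.132]]
M 1393 [[0.673, -0.05, 0.052], [0.679, -0.006, 0.094], [0.685, 0.046, 0.132]]
L 867 [[0.668, 0.158, 0.052], [0.677, 0.198, 0.092], [0.685, 0.255, 0.132]]
```

View pics/f.png

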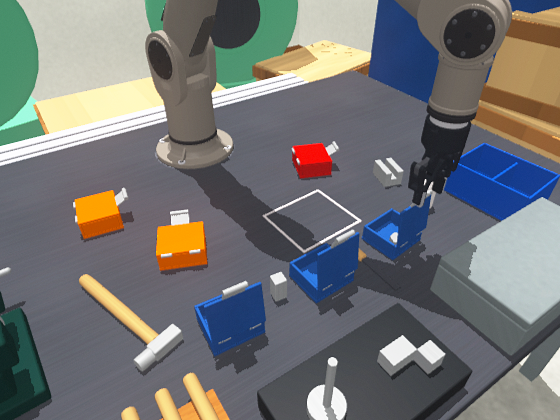

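All three lids stand open together at about vertical (px (235,318), (338,262), (410,228)), and were held there over 0.5 s. Regripping the left tab and reversing the arc to shut it.

Emit:
play_rows:
  deltas:
    - [30, [0, 0, 0], [0, 0, 0]]
    - [30, [0, 0, 0], [0, 0, 0]]
    - [30, [0, 0, 0], [0, 0, 0]]
    - [30, [0, 0, 0], [0, 0, 0]]

```text
clock: 17.45
tcp_pos: [0.6891, 0.2104, 0.126]
orientation: [3.136, 0.177, 0.009]
contact_force: [-1.1, -0.8, 3.5]
grip_width: 0.0394
```

Emit:
play_rows:
  deltas:
    - [30, [-11, 0, -1], [0, 0, 0]]
    - [30, [-21, 0, 0], [0, 0, 0]]
    - [30, [-32, 0, 2], [0, 0, 0]]
    - [30, [-42, 0, 4], [0, 0, 0]]
    - [30, [-52, 0, 8], [0, 0, 0]]
    - [30, [-62, 0, 12], [0, 0, 0]]
    - [30, [-71, 0, 18], [0, 0, 0]]
    - [30, [-80, 0, 24], [0, 0, 0]]

```text
clock: 18.45
tcp_pos: [0.6087, 0.2013, 0.1015]
orientation: [3.136, 0.177, 0.008]
contact_force: [0.2, 0.1, 2.0]
grip_width: 0.0387
```

Emit:
play_rows:
  deltas:
    - [30, [-8, 0, 7], [0, 0, 0]]
    - [30, [-16, 0, 15], [0, 0, 0]]
    - [30, [-22, 0, 23], [0, 0, 0]]
    - [30, [-28, 0, 32], [0, 0, 0]]
    - [30, [-33, 0, 41], [0, 0, 0]]
    - [30, [-38, 0, 51], [0, 0, 0]]
    - [30, [-41, 0, 62], [0, 0, 0]]
    - [30, [-43, 0, 74], [0, 0, 0]]

```text
clock: 19.45
tcp_pos: [0.5658, 0.1966, 0.0269]
orientation: [3.136, 0.178, 0.007]
contact_force: [-9.2, -4.0, 35.9]
grip_width: 0.0389
```

Emit:
play_rows:
  deltas:
    - [30, [0, 0, 1], [0, 0, 0]]
    - [60, [0, 0, 0], [0, 0, 0]]
    - [60, [0, 0, 0], [0, 0, 0]]
    - [60, [0, 0, -30], [0, 0, 0]]
    - [60, [0, 0, -80], [0, 0, 0]]
    - [60, [0, 0, -130], [0, 0, 0]]
    - [60, [0, 0, -130], [0, 0, 0]]

```text
clock: 20.32
tcp_pos: [0.5684, 0.1979, 0.161]
orientation: [-3.135, -0.177, -0.02]
contact_force: [0.1, 0.1, -0.0]
grip_width: 0.0603
```

```bash
python3 - <<'E'
from h import *
im,P=cloud('wrist'); m=P[...,2]
b=blue(im)&(abs(P[...,1]-.204)<.07)&(abs(m-.047)<.012)&(P[...,0]>.57); q=P[b]
print([np.round(x,3) for x in cv2.minAreaRect(q[:,:2].astype('float32'))])
A=np.c_[q[:,:2],np.ones(len(q))]; print('slope',np.linalg.lstsq(A,q[:,2],rcond=None)[0].round(3),np.median(q[:,2]))
delta([.683,-.219,.24],-4.1)
E
```

```text
[array([0.631, 0.203]), array([0.09, 0.1 ]), np.float64(6.292)]
slope [0.    0.001 0.047] 0.046840392715537915
t 20.38 tcp [0.5667 0.1971 0.1583] yaw 6.46 z [ 0.008  0.001 -1.   ] F [ 0.2 -0.9  0.4] w 0.0601
delta mm [ 69.4 426.5 -81. ] turn [-0.001 -0.008  0.184]
```

The left lid is flat (slope 0, z 47 mm), and its case is 1 mm from its start. Now back to the right case to shut it.

Emit:
play_rows:
  deltas:
    - [60, [0, 0, -50], [0, -0.008, 0.05]]
    - [60, [20, 60, -80], [0, -0.008, 0.1]]
    - [60, [72, 426, -80], [0, -0.008, 0.184]]
    - [60, [72, 426, -80], [0, -0.008, 0.184]]
    - [60, [72, 426, -80], [0, -0.008, 0.184]]
    - [60, [72, 426, -80], [0, -0.008, 0.184]]
    - [60, [72, 426, -80], [0, -0.008, 0.184]]
    - [60, [72, 426, -80], [0, -0.008, 0.184]]

```text
clock: 21.38
tcp_pos: [0.6848, -0.2188, 0.2365]
orientation: [-3.139, 0.112, 0.004]
contact_force: [0.0, -0.4, -0.1]
grip_width: 0.06
```

Emit:
play_rows:
  deltas:
    - [60, [0, 0, 0], [0, 0, 0]]

```text
clock: 21.5
tcp_pos: [0.6832, -0.227, 0.2334]
orientation: [3.136, -0.127, -0.01]
contact_force: [0.0, 0.7, -0.6]
grip_width: 0.0598
```

```bash
python3 - <<'E'
from h import *
delta([.686,-.2183,.125],-4.1)
im,P=cloud('wrist'); m=P[...,2]
k=(m>.135)&(m<.175)&(abs(P[...,1]+.218)<.035)&~blue(im)&(P[...,0]>.64)&(P[...,0]<.73); q=P[k]
print(k.sum(),np.percentile(q,[2,50,98],axis=0).round(4).tolist())
E
```

```text
t 21.5 tcp [ 0.6832 -0.227   0.2334] yaw -4.62 z [-0.006 -0.003 -1.   ] F [ 0.   0.7 -0.6] w 0.0598
delta mm [  2.8  -9.2 108.3] turn [ 0.003  0.006 -0.009]
650 [[0.6708, -0.2377, 0.1357], [0.6836, -0.2183, 0.1605], [0.6882, -0.1994, 0.1622]]
```

Emit:
play_rows:
  deltas:
    - [60, [2, -9, 0], [0, 0.006, -0.009]]
    - [60, [2, -9, 40], [0, 0.006, -0.009]]
    - [60, [2, -9, 80], [0, 0.006, -0.009]]
    - [60, [2, -9, 108], [0, 0.006, -0.009]]
    - [60, [2, -9, 108], [0, 0.006, -0.009]]
    - [60, [2, -9, 108], [0, 0.006, -0.009]]

```text
clock: 22.3
tcp_pos: [0.6862, -0.2125, 0.1262]
orientation: [3.14, -0.103, 0.001]
contact_force: [1.0, -0.1, -0.8]
grip_width: 0.0598
```

Emit:
play_rows:
  deltas:
    - [30, [0, 0, 0], [0, 0, 0]]
    - [30, [0, 0, 0], [0, 0, 0]]
    - [30, [0, 0, 0], [0, 0, 0]]
    - [30, [0, 0, 0], [0, 0, 0]]

```text
clock: 22.8
tcp_pos: [0.6877, -0.2143, 0.1287]
orientation: [3.138, -0.105, 0.008]
contact_force: [0.4, -4.5, 7.4]
grip_width: 0.0389
```

Emit:
play_rows:
  deltas:
    - [30, [-11, 0, -1], [0, 0, 0]]
    - [30, [-21, 0, 0], [0, 0, 0]]
    - [30, [-32, 0, 2], [0, 0, 0]]
    - [30, [-42, 0, 4], [0, 0, 0]]
    - [30, [-52, 0, 8], [0, 0, 0]]
    - [30, [-62, 0, 12], [0, 0, 0]]
    - [30, [-71, 0, 18], [0, 0, 0]]
    - [30, [-80, 0, 24], [0, 0, 0]]

```text
clock: 23.8
tcp_pos: [0.6071, -0.2098, 0.1043]
orientation: [3.137, -0.106, 0.008]
contact_force: [0.5, -4.7, 2.1]
grip_width: 0.039
```

Emit:
play_rows:
  deltas:
    - [30, [-8, 0, 7], [0, 0, 0]]
    - [30, [-16, 0, 15], [0, 0, 0]]
    - [30, [-22, 0, 23], [0, 0, 0]]
    - [30, [-28, 0, 32], [0, 0, 0]]
    - [30, [-33, 0, 41], [0, 0, 0]]
    - [30, [-38, 0, 51], [0, 0, 0]]
    - [30, [-41, 0, 62], [0, 0, 0]]
    - [30, [-43, 0, 73], [0, 0, 0]]

```text
clock: 24.8
tcp_pos: [0.5636, -0.2065, 0.03]
orientation: [3.138, -0.106, 0.005]
contact_force: [-7.7, -0.4, 26.1]
grip_width: 0.0387
```

Emit:
play_rows:
  deltas:
    - [60, [0, 0, 0], [0, 0, 0]]
    - [60, [0, 0, 0], [0, 0, 0]]
    - [60, [0, 0, -30], [0, 0, 0]]
    - [60, [0, 0, -80], [0, 0, 0]]
    - [60, [0, 0, -130], [0, 0, 0]]
    - [60, [0, 0, -130], [0, 0, 0]]

```text
clock: 25.55
tcp_pos: [0.5672, -0.2066, 0.165]
orientation: [3.136, -0.105, 0.021]
contact_force: [0.4, 0.1, -1.6]
grip_width: 0.0599
```

```bash
python3 - <<'E'
from h import *
im,P=cloud('wrist'); m=P[...,2]
b=blue(im)&(abs(P[...,1]+.213)<.07)&(abs(m-.047)<.012)&(P[...,0]>.57); q=P[b]
print([np.round(x,3) for x in cv2.minAreaRect(q[:,:2].astype('float32'))])
A=np.c_[q[:,:2],np.ones(len(q))]; print('slope',np.linalg.lstsq(A,q[:,2],rcond=None)[0].round(3),np.median(q[:,2]))
b=blue(im)&(abs(m-.04)<.004)&(abs(P[...,1])<.06); print('M',b.sum(),[np.round(x,3) for x in cv2.minAreaRect(P[b][:,:2].astype('float32'))] if b.sum()>9 else '')
print(r.get_obs()['joints'].round(2))
delta([.589,-.005,.14],92.2);delta([.589,-.005,.14],-87.8)
E
```

```text
[array([ 0.632, -0.214]), array([0.1 , 0.09]), np.float64(84.158)]
slope [-0.     0.001  0.047] 0.04685253858407251
M 2249 [array([ 0.637, -0.004]), array([0.095, 0.101]), np.float64(2.288)]
[ 0.28  0.4  -0.05  1.79  0.02  0.95 -1.41]
t 25.6 tcp [ 0.5653 -0.2061  0.1623] yaw -3.83 z [ 0.009 -0.003 -1.   ] F [-0.8  0.3 -0.9] w 0.0601
delta mm [  10.  -202.3   21.9] turn [ 0.009 -0.004 -1.676]
t 25.6 tcp [ 0.5653 -0.2061  0.1623] yaw -3.83 z [ 0.009 -0.003 -1.   ] F [-0.8  0.3 -0.9] w 0.0601
delta mm [  10.  -202.3   21.9] turn [-0.004 -0.009  1.466]
```

The right lid is also flat (slope 0). Now turning the jaws along x and moving above the middle case's front wall.

Emit:
play_rows:
  deltas:
    - [60, [0, -60, -10], [0, 0, -0.18]]
    - [60, [0, -120, -10], [0, 0, -0.36]]
    - [50, [5, -170, -10], [0, 0, -0.54]]
    - [40, [10, -202, -10], [0, 0, -0.72]]
    - [26, [13, -202, -10], [0, 0, -0.9]]
    - [26, [13, -202, -10], [0, 0, -1.08]]
    - [26, [13, -202, -10], [0, 0, -1.26]]
    - [26, [13, -202, -10], [0, 0, -1.44]]

```text
clock: 26.6
tcp_pos: [0.591, -0.0049, 0.1703]
orientation: [2.419, 1.996, 0.005]
contact_force: [-0.5, -0.2, -0.4]
grip_width: 0.0259
```

Emit:
play_rows:
  deltas:
    - [26, [0, 0, 0], [0, 0, -0.18]]
    - [26, [0, 0, 0], [0, 0, -0.24]]
    - [26, [0, 0, 0], [0, 0, -0.24]]

```text
clock: 26.98
tcp_pos: [0.5903, -0.0045, 0.1689]
orientation: [2.164, 2.272, 0.003]
contact_force: [0.8, 0.4, -0.3]
grip_width: 0.0262
```

```bash
python3 - <<'E'
from h import *
im,P=cloud('wrist'); m=P[...,2]; save('g',im)
b=(abs(m-.040)<.0035)&(abs(P[...,0]-.592)<.02)&(abs(P[...,1])<.06)&blue(im); q=P[b]
print(len(q),np.percentile(q,[3,50,97],axis=0).round(4).tolist(),[np.round(x,4) for x in cv2.minAreaRect(q[:,:2].astype('float32'))])
delta([.5925,-.005,.06],92.2)
p,M=state(); T=(P-p)@M*1000
k=(T[...,2]>-60)&(T[...,2]<5)&(abs(T[...,1])<45)&(abs(T[...,0])<14); t=T[k]
for s in (-1,1):
  u=t[t[:,1]*s>0]; print(len(u),np.percentile(u,[2,50,98],axis=0).round(0).tolist() if len(u) else '')
E
```

```text
849 [[0.5893, -0.0521, 0.0379], [0.5936, 0.0008, 0.04], [0.6101, 0.0452, 0.0415]] [array([ 0.6013, -0.0038]), array([0.0235, 0.0998]), np.float64(1.4107)]
t 27.02 tcp [ 0.5904 -0.0046  0.1691] yaw 92.75 z [ 0.005 -0.002 -1.   ] F [ 0.3 -0.6  0. ] w 0.0263
delta mm [ -0.3   1.6 109.1] turn [0.004 0.002 0.01 ]
t 27.02 tcp [ 0.5904 -0.0046  0.1691] yaw 92.75 z [ 0.005 -0.002 -1.   ] F [ 0.3 -0.6  0. ] w 0.0263
1309 [[-10.0, -26.0, -60.0], [7.0, -15.0, -45.0], [11.0, -13.0, -27.0]]
1319 [[-10.0, 13.0, -60.0], [7.0, 16.0, -45.0], [11.0, 26.0, -27.0]]
```

View pics/g.png

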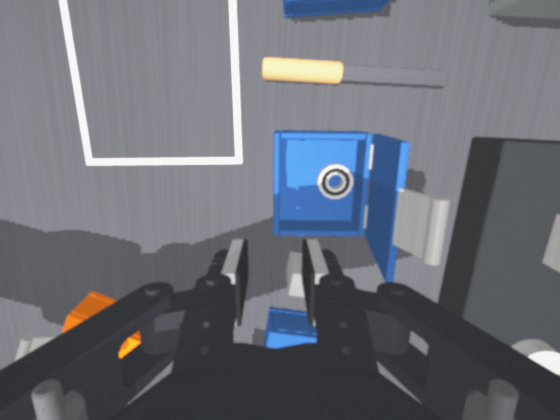

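The bearing is in the middle case at (336,182). The fingers at (240,245) and (312,245) will straddle its front wall. The bay is at upper left. Descending.

Emit:
play_rows:
  deltas:
    - [26, [0, 2, 50], [0.004, 0.002, 0.01]]
    - [26, [0, 2, 100], [0.004, 0.002, 0.01]]
    - [26, [0, 2, 140], [0.004, 0.002, 0.01]]
    - [26, [0, 2, 160], [0.004, 0.002, 0.01]]
    - [26, [0, 2, 160], [0.004, 0.002, 0.01]]
    - [26, [0, 2, 160], [0.004, 0.002, 0.01]]

```text
clock: 27.78
tcp_pos: [0.5945, -0.0045, 0.0106]
orientation: [2.178, 2.262, 0.003]
contact_force: [0.7, 0.2, 0.4]
grip_width: 0.0259
```

Emit:
play_rows:
  deltas:
    - [2, [0, 0, 0], [0, 0, 0]]
    - [2, [0, 0, 0], [0, 0, 0]]
    - [2, [0, 0, 0], [0, 0, 0]]
    - [2, [0, 0, 0], [0, 0, 0]]
    - [2, [0, 0, 0], [0, 0, 0]]
  squeeze: 40

```text
clock: 28.4
tcp_pos: [0.5949, -0.0045, 0.0122]
orientation: [2.177, 2.26, 0.004]
contact_force: [-4.6, 0.2, 8.5]
grip_width: 0.0042
```

```bash
python3 - <<'E'
from h import *
delta([.4265,-.005,.009],93.3)
delta([.4265,.0925,.009],93.3)
E
```

```text
t 28.4 tcp [ 0.5949 -0.0045  0.0122] yaw 92.15 z [ 0.004 -0.    -1.   ] F [-4.6  0.2  8.5] w 0.0042
delta mm [   5.9 -168.3    2.4] turn [ 0.004  0.    -0.02 ]
t 28.4 tcp [ 0.5949 -0.0045  0.0122] yaw 92.15 z [ 0.004 -0.    -1.   ] F [-4.6  0.2  8.5] w 0.0042
delta mm [ 103.3 -164.7    2.4] turn [ 0.004  0.    -0.02 ]
```

Emit:
play_rows:
  deltas:
    - [2, [0, -6, 0], [0, 0, 0]]
    - [2, [0, -13, 0], [0, 0, 0]]
    - [2, [1, -20, 0], [0, 0, 0]]
    - [2, [1, -30, 0], [0, 0, 0]]

```text
clock: 28.9
tcp_pos: [0.565, -0.0045, 0.0122]
orientation: [2.176, 2.26, 0.006]
contact_force: [3.8, -0.3, -3.6]
grip_width: 0.004
```

```bash
python3 - <<'E'
from h import *
p,M=state()
im,P=cloud('wrist'); m=P[...,2]; save('i',im)
b=(m>.06)&blue(im)&(abs(P[...,1])<.07)&(P[...,0]>.6); q=P[b]; print('lid',np.percentile(q,[3,50,97],axis=0).round(4).tolist())
im,P=cloud('top');lids(P,im)
E
```

```text
t 28.9 tcp [ 0.565  -0.0045  0.0122] yaw 92.16 z [ 0.006  0.    -1.   ] F [ 3.8 -0.3 -3.6] w 0.004
lid [[0.6449, -0.0163, 0.0615], [0.6471, 0.0141, 0.0814], [0.6501, 0.047, 0.1001]]
R 123 [[0.583, -0.26, 0.05], [0.624, -0.216, 0.051], [0.671, -0.168, 0.053]]
M 12 [[0.506, 0.019, 0.168], [0.52, 0.026, 0.353], [0.543, 0.031, 0.375]]
L 123 [[0.589, 0.152, 0.05], [0.634, 0.201, 0.051], [0.669, 0.249, 0.053]]
```

The case follows: the lid moved from x 0.678 to 0.647. Pulling on, then across into the bay.

Emit:
play_rows:
  deltas:
    - [2, [0, -15, 0], [0, 0, 0]]
    - [2, [1, -32, 0], [0, 0, 0]]
    - [2, [2, -50, 0], [0, 0, 0]]
    - [2, [3, -68, 0], [0, 0, 0]]
    - [2, [4, -86, 0], [0, 0, 0]]
    - [2, [4, -104, 0], [0, 0, 0]]
    - [2, [5, -122, 0], [0, 0, 0]]
    - [2, [5, -137, 0], [0, 0, 0]]

```text
clock: 30.0
tcp_pos: [0.4268, -0.0046, 0.0122]
orientation: [2.176, 2.261, 0.005]
contact_force: [4.3, -0.0, -1.8]
grip_width: 0.0046
```

Emit:
play_rows:
  deltas:
    - [2, [10, 0, 0], [0, 0, 0]]
    - [2, [24, 0, 0], [0, 0, 0]]
    - [2, [38, 0, 0], [0, 0, 0]]
    - [2, [52, 1, 0], [0, 0, 0]]
    - [2, [66, 1, 0], [0, 0, 0]]
    - [2, [80, 2, 0], [0, 0, 0]]
    - [2, [92, 3, 0], [0, 0, -0.01]]
    - [2, [97, 3, 0], [0, 0, -0.02]]

```text
clock: 31.0
tcp_pos: [0.4249, 0.0901, 0.0121]
orientation: [2.155, 2.28, -0.003]
contact_force: [0.7, -10.0, 6.4]
grip_width: 0.0042
```

```bash
python3 - <<'E'
from h import *
delta([.427,.0925,.012],93.3)
im,P=cloud('scene'); save('j',im[100:380,100:500],1.6)
b=blue(im)&(abs(P[...,1]-.1)<.09)&(P[...,0]<.58)&(P[...,0]>.38)
q=P[b]; print(np.percentile(q,[1,50,99],axis=0).round(3).tolist())
t=q[abs(q[:,2]-.04)<.003]; print([np.round(x,3) for x in cv2.minAreaRect(t[:,:2].astype('float32'))])
E
```

```text
t 31.0 tcp [0.4249 0.0901 0.0121] yaw 93.22 z [ 0.002 -0.005 -1.   ] F [  0.7 -10.    6.4] w 0.0042
delta mm [2.3 2.2 0.1] turn [ 0.002  0.005 -0.001]
[[0.426, 0.041, 0.001], [0.511, 0.078, 0.054], [0.518, 0.141, 0.132]]
[array([0.469, 0.074]), array([0.096, 0.07 ]), np.float64(3.13)]
```

View pics/j.png

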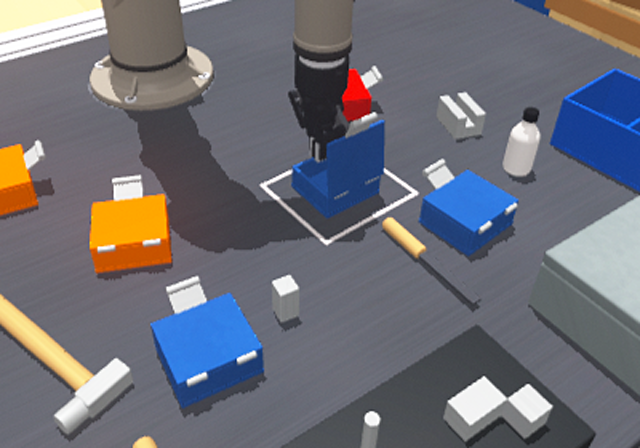

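The case stands inside the tape with its lid open, and the other two cases are shut. Releasing and lifting clear.

Emit:
play_rows:
  deltas:
    - [20, [0, 0, 0], [0, 0, 0]]
    - [20, [0, 0, 0], [0, 0, 0]]
    - [20, [0, 0, 0], [0, 0, 0]]
    - [20, [0, 0, -30], [0, 0, 0]]
    - [20, [0, 0, -80], [0, 0, 0]]
    - [20, [0, 0, -140], [0, 0, 0]]
    - [20, [-30, 0, -180], [0, 0, 0]]
    - [20, [-60, 0, -180], [0, 0, 0]]

```text
clock: 32.05
tcp_pos: [0.4301, 0.0314, 0.1957]
orientation: [2.15, 2.278, 0.005]
contact_force: [-0.1, -0.4, -0.1]
grip_width: 0.0202
```

Emit:
play_rows:
  deltas:
    - [20, [-80, 0, 0], [0, 0, 0]]
    - [20, [-80, 0, 0], [0, 0, 0]]
    - [20, [-80, 0, 0], [0, 0, 0]]
    - [20, [-80, 0, 0], [0, 0, 0]]

```text
clock: 32.55
tcp_pos: [0.4346, -0.0471, 0.196]
orientation: [2.148, 2.28, 0.006]
contact_force: [-0.9, 1.0, 0.0]
grip_width: 0.02
```

```bash
python3 - <<'E'
from h import *
state()
im,P=cloud('top'); im2,P2=cloud('wrist'); save('k',np.vstack([im,im2]),.71)
for n,I,Q in (('top',im,P),('wrist',im2,P2)):
    m=Q[...,2]
    b=blue(I)&(abs(Q[...,1]-.1)<.09)&(Q[...,0]<.58)&(Q[...,0]>.38); q=Q[b]
    t=q[abs(q[:,2]-.04)<.004]; l=q[q[:,2]>.05]
    print(n,'rim',len(t),[np.round(x,3) for x in cv2.minAreaRect(t[:,:2].astype('float32'))] if len(t)>5 else '','lid',np.percentile(l,[2,98],axis=0).round(3).tolist() if len(l) else '')
h=cv2.cvtColor(im,cv2.COLOR_RGB2HSV)
w=((h[...,1]<40)&(h[...,2]>190)&(abs(P[...,2])<.006)).astype('uint8')
n,l,s,c=cv2.connectedComponentsWithStats(w)
for i in range(1,n):
    if s[i,4]>200: print('white',s[i],[np.round(x,3) for x in cv2.minAreaRect(P[l==i][:,:2].astype('float32'))])
for n,u0,u1 in (('L',170,235),('R',335,400)):
    B=blue(im)[95:165,u0:u1]; q=P[95:165,u0:u1][B]; z=q[abs(q[:,2]-.047)<.006]; A=np.c_[z[:,:2],np.ones(len(z))]
    print(n,[np.round(x,3) for x in cv2.minAreaRect(z[:,:2].astype('float32'))],'slope',np.linalg.lstsq(A,z[:,2],rcond=None)[0][:2].round(3))
E
```

```text
t 32.55 tcp [ 0.4346 -0.0471  0.196 ] yaw 93.41 z [ 0.009 -0.003 -1.   ] F [-0.9  1.   0. ] w 0.02
top rim 318 [array([0.466, 0.092]), array([0.091, 0.1  ]), np.float64(1.863)] lid [[0.501, 0.043, 0.052], [0.511, 0.14, 0.134]]
wrist rim 1735 [array([0.468, 0.081]), array([0.09 , 0.079]), np.float64(1.637)] lid [[0.503, 0.044, 0.053], [0.512, 0.108, 0.131]]
white [ 210  159   77   70 1021] [array([0.469, 0.095]), array([0.168, 0.188]), np.float64(3.28)]
L [array([0.629, 0.203]), array([0.091, 0.1  ]), np.float64(6.585)] slope [-0.001 -0.001]
R [array([ 0.63 , -0.214]), array([0.101, 0.091]), np.float64(84.378)] slope [-0.001 -0.002]
```

View pics/k.png

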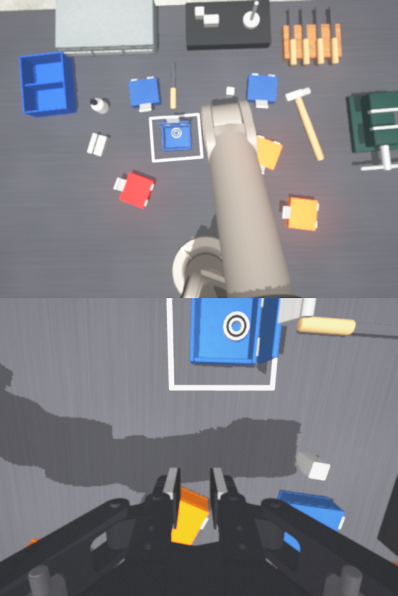

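The blue case stands inside the tape at (176,135), with the bearing in it (ring at (237,326) in the lower picture) and the lid upright. Handing in.

```bash
python3 -c "
from bench import r
r.hand_in(); print(r.get_obs()['clock'])"
```

```text
the job is handed in; nothing more can be done
the job is handed in; nothing more can be done
```

I opened all three blue cases by their tabs so that they stood open together. The bearing was in the middle case; the stepped plug was in the right one. I then shut the left and right lids, gripped the middle case's front wall and slid it into the tape rectangle with its lid open. I handed in at about 32.6 s of the 72 s allowed.

**Last checks:**
- **Middle case:** about 3 mm off the rectangle's centre in x and in y, and about 1.4° off square. The lid is upright and the bearing is visible inside.
- **Other two cases:** both lids are flat (slope 0.002 or less), and both cases are within about 4 mm of their start.
- **Bystanders:** none looked moved in the last pictures. I did not measure their positions again at the end. The arm hid part of the right side of the top view.

**What went wrong or disagreed:**
- My first tab grasp slipped over the bead because the fingertips sat about 22 mm behind the TCP. I went deeper and it held.
- The grip on the 6 mm wall read 4.2 mm, so I pulled the case a short way first to confirm it followed.
- The wrist camera saw only part of the case at the end, so its rim centre (y 0.081) differs from the top camera's full-rim 0.092. Both are well within tolerance.

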